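Check returned bit boxes back into the rack

TASK

File every bit box that stands on the bench upright in the rack's row at its place by height, sliding the boxes already there apart to make room but never lifting one of those out. For each box so returned put one brass tally disc in the tray, no more, and leave the other discs on the bench. Do not disturb the clamp and the tape measure.

Things in the scene. Friction and masses are not known exactly. Their poses are not given: they have to be found in the camera images.
- rack: fixed open wooden trough for a row of upright bit boxes, 66 (x) x 264 (y) x 50 (z) mm; origin at the centre of its underside, y along the row. Inside 54 (x) x 252 (y) mm, floor 6 mm above the origin; long side rails 20 mm high in all, end cheeks 50 mm. The row rises from the +y end (shortest) to the -y end (tallest). Rack and boxes are waxed, friction about 0.25
- box60: slim wooden bit box standing on end, 46 (x) x 30 (y) x 60 (z) mm, about 0.12 kg; one that stands in the rack from the start; the four in the rack touch each other (gaps about 0.5 mm) with all free length of the rack at the row's two ends; origin at the centre of its underside, z up along its height. All boxes look alike but for their height; either 30 mm side may face either way
- box80: slim wooden bit box standing on end, 46 (x) x 30 (y) x 80 (z) mm, about 0.12 kg; one that stands in the rack from the start; the four in the rack touch each other (gaps about 0.5 mm) with all free length of the rack at the row's two ends; origin at the centre of its underside, z up along its height. All boxes look alike but for their height; either 30 mm side may face either way
- box100: slim wooden bit box standing on end, 46 (x) x 30 (y) x 100 (z) mm, about 0.12 kg; one that stands in the rack from the start; the four in the rack touch each other (gaps about 0.5 mm) with all free length of the rack at the row's two ends; origin at the centre of its underside, z up along its height. All boxes look alike but for their height; either 30 mm side may face either way
- box120: slim wooden bit box standing on end, 46 (x) x 30 (y) x 120 (z) mm, about 0.12 kg; one that stands in the rack from the start; the four in the rack touch each other (gaps about 0.5 mm) with all free length of the rack at the row's two ends; origin at the centre of its underside, z up along its height. All boxes look alike but for their height; either 30 mm side may face either way
- box70: slim wooden bit box standing on end, 46 (x) x 30 (y) x 70 (z) mm, about 0.12 kg; one that may have come back: if so it stands on the bench in front of the rack; otherwise it is absent; origin at the centre of its underside, z up along its height. All boxes look alike but for their height; either 30 mm side may face either way
- box90: slim wooden bit box standing on end, 46 (x) x 30 (y) x 90 (z) mm, about 0.12 kg; one that may have come back: if so it stands on the bench in front of the rack; otherwise it is absent; origin at the centre of its underside, z up along its height. All boxes look alike but for their height; either 30 mm side may face either way
- box110: slim wooden bit box standing on end, 46 (x) x 30 (y) x 110 (z) mm, about 0.12 kg; one that may have come back: if so it stands on the bench in front of the rack; otherwise it is absent; origin at the centre of its underside, z up along its height. All boxes look alike but for their height; either 30 mm side may face either way
- tally1: plain brass tally disc, 30 mm across, 16 mm thick, 0.07 kg, lying flat on the bench; origin at the centre of its underside; the four discs are alike
- tally2: plain brass tally disc, 30 mm across, 16 mm thick, 0.07 kg, lying flat on the bench; origin at the centre of its underside; the four discs are alike
- tally3: plain brass tally disc, 30 mm across, 16 mm thick, 0.07 kg, lying flat on the bench; origin at the centre of its underside; the four discs are alike
- tally4: plain brass tally disc, 30 mm across, 16 mm thick, 0.07 kg, lying flat on the bench; origin at the centre of its underside; the four discs are alike
- tray: fixed open wooden tally tray, outside 130 (x) x 100 (y) x 16 (z) mm, walls and floor 5 mm thick; origin at the centre of its underside
- spring_clamp_1: bystander: orange spring clamp lying flat, 67 x 117 x 22 mm; origin at the centre of its underside
- tape_measure: bystander: dark tape measure standing on edge, 36 x 72 x 62 mm; origin at the centre of its underside
Things that resemble listed ones, but are neither listed nor needed, are in the scene too. What is shaped like the tally1 but blue or purple is not meant. Leave any pink look-alike of the tally4 alone.

How it is judged:
By the outcome, as a careful person would: the job done as asked, in the order asked, and still so for the second after the job is handed in, with the robot touching nothing.
Of box70, box90, box110 only 2 to 3 are there at a start; the rules pass over those that are not, and their reading is None.
At some moment in a run one of tally1, tally2, tally3, tally4 may be knocked a few centimetres aside while the robot is not near it.
Once in a run the grip may slacken for a moment while it holds something.
It also fails if it takes over 210 s, if anything falls off the work surface, if the arm or the gripper's body presses on something with over 40 N, if the wrist force passes 120 N, or if a joint passes its speed limit or range.

ROBOT

A 7-joint arm with a two-finger parallel gripper is mounted at the origin on a cart in front of the work surface, level with it; the furniture and walls round the work are solid. World frame = base frame: x ahead of the robot, y to its left, z up, the work surface at z = 0. Lengths are in m, angles in rad, forces in N, time in s.
With the tool pointing down it reaches from about 0.4 to 0.875 m from the base axis. Payload 6.5 kg.
Tool frame: the origin (TCP) lies midway between the tips of the shut fingers; the grasp point (between the pads) lies 19 mm behind it; z points along the fingers, y is the line along which they close (so a half turn about z gives the same grasp; the last joint's range is limited). The gripper opens to 85 mm and grips with 20 to 120 N. Pads are 22 mm wide; open, the fingers measure 114 mm over their backs; the gripper's body (76 mm by 85 mm) begins 54 mm behind the grasp point. The pads swing forward as they close: fully open they stand 13 mm farther back than shut.
Start: joints at [-1.198, 0.536, -0.004, 1.538, 0.003, 1.067, -0.071], TCP at [0.276, 0.588, 0.231] pointing down, gripper open.
Joint ranges: [-2.7, 2.7], [-0.37, 2.16], [-1.27, 1.26], [0.24, 2.4], [-1.31, 4.45], [0.19, 1.91], [-2.76, 2.76]. Speed limits (rad/s): [2.39, 2.39, 3.14, 3.14, 3.14, 3.14, 3.14].

INTERFACE

Orientations are given as a 3x3 rotation matrix whose columns are the frame's x, y, z axes.
In Python, from bench import status, vision, hand_in gives the robot as it stands.
- The arm moves only by the tool move_arm, never from a script. Its argument "targets" is a list of rows, each a list of 4 numbers: the shift along the tool's x, y, z in mm, then the turn about the tool's z in degrees. A call has exactly 10 rows; each row is the pose to reach, as a shift and turn from the pose commanded when the call began, along the tool's axes at that moment; what a row does not reach only later rows make up. A row lasts 1/8 s, in which the tool goes at most 62.5 mm and 10.7 degrees, less where a joint would pass 70% of its speed; a pose out of reach is approached as far as the arm can. A call with a gripper value outside its range is refused whole. "gripper" is the opening, from 0 (shut) to 1 (fully open), set as the call begins (left out, the last holds). The fingers move at their own pace and stop on an object; "force" is the grip in N (left out, the last holds). Time passes only in rows, so rows that repeat a pose let the fingers close, or fill a call up. It gives the time, the measured TCP pose, the force, the opening and the grip force at its end, in the units of the state.
- status.state(): the state, without advancing time (a new reading comes with each control period).
- vision.camera(name): name is "side" or "top" or "wrist"; returns a dict with "image" (420x560x3 uint8, blue, green, red), "intrinsics" (3x3 intrinsics, pixels), "R" (3x3) and "t" (3): a world point X has camera coordinates R X + t. Camera axes: x right, y down, z forward; pixel columns grow to the right and rows downward; lengths in m; the calibration is good to about 2 mm. A picture is of the moment at which its call begins. There is no depth.
- hand_in(): hands the job in; it is judged then, once.
The state is a dict: "clock": time; "q": joint angles; "qvel": joint speeds; "joint_torque": joint torques, N m; "position": TCP position; "ee_rot": TCP orientation; "force": force on the tool from outside, world axes, zero at the start; "torque": the same for the moment, N m; "width": finger opening in m; "grasp_force": force on a finger pad.
Only numpy, scipy, OpenCV 4.12 (cv2) and the standard library are available. Lean on these libraries where they do the work, as an engineer would, in place of code of your own. Each camera call takes 0.05 s, during which the arm holds its last target. There are 200 camera calls.

## Working session

There is one attempt and no reset: what is moved stays moved. The work goes in short steps, Python scripts to look and compute and a tool call to move; the robot and the scene stay as the last step left them, time stands still between calls to the robot, and variables do not carry over. Pictures are saved under pics/ and viewed, at most 14 in all, crops included, and the job is handed in when it is done.

Besides the shell and the picture viewer there is one more tool, called after ">>>" as name(argument=value, ...), one argument or row to a line, values as JSON. move_arm: Moves the arm, as the interface text tells. Its arguments: {"type":"object","properties":{"targets":{"type":"array","items":{"type":"array","items":{"type":"number"}}},"gripper":{"type":"number"},"force":{"type":"number"}},"required":["targets"]}

```bash
mkdir -p pics; cat > h.py <<'E'
import numpy as np, cv2
from bench import status, vision, hand_in
def cam(n):
    c=vision.camera(n); return c
def ray(c,u,v,z):
    K=np.array(c["intrinsics"]);R=np.array(c["R"]);t=np.array(c["t"])
    d=R.T@np.linalg.inv(K)@np.array([u,v,1.]); o=-R.T@t
    return o+d*(z-o[2])/d[2]
def proj(c,X):
    p=np.array(c["intrinsics"])@(np.array(c["R"])@np.array(X)+np.array(c["t"])); return p[:2]/p[2]
E
python3 - <<'E'
from h import *
for n in("top","side","wrist"):
    c=cam(n); cv2.imwrite(f"pics/{n}0.png",c["image"]); print(n,-np.array(c["R"]).T@c["t"],np.array(c["R"])[2],c["intrinsics"][0])
s=status.state();print(s["clock"],s["position"],s["ee_rot"])
E
```

```text
top [0.29112981 0.03132317 1.26299681] [ 1.77429401e-01 -3.77807619e-06 -9.84133531e-01] [518.25788259   0.         282.06340463]
side [0.19206625 0.43239507 0.99035187] [ 0.28300007 -0.37124501 -0.88435745] [404.86553253   0.         278.6097729 ]
wrist [0.21028724 0.61942411 0.37196947] [ 0.26226203 -0.1234801  -0.95706389] [352.53114486   0.         275.81568005]
0.15 [0.27596615 0.58796202 0.23062492] [[-9.05280930e-01  4.24813145e-01 -4.78925190e-04]
 [ 4.24813403e-01  9.05280062e-01 -1.25789289e-03]
 [-1.00808007e-04 -1.34220028e-03 -9.99999094e-01]]
```

View pics/top0.png

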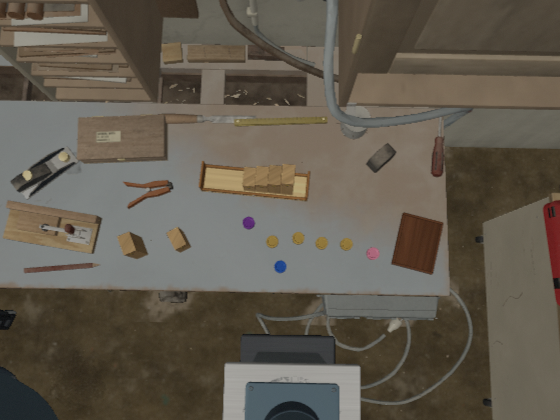

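View pics/side0.png

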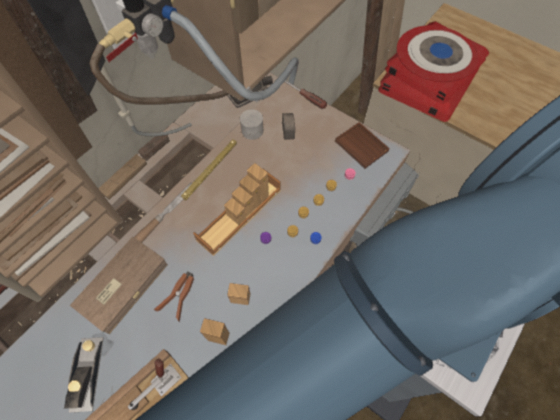

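The top view shows two boxes on the bench, at (131,245) and (178,239), with four in the rack at (245–295,178). Four brass discs sit at (272,241), (298,238), (321,243) and (346,244). The look-alikes are pink (373,253), blue (280,267) and purple (249,223). The tray is at (417,243).

```bash
python3 - <<'E'
from h import *
t=cv2.imread("pics/top0.png");s=cv2.imread("pics/side0.png")
r=lambda im,a,b,c,d,f:cv2.resize(im[b:d,a:c],None,fx=f,fy=f,interpolation=cv2.INTER_CUBIC)
A=r(t,190,150,323,275,3);A=cv2.copyMakeBorder(A,0,0,0,0,0)
B=r(t,105,222,200,267,4)
C=r(s,190,155,290,255,3);D=r(s,190,275,260,350,4)
o=np.zeros((600,800,3),np.uint8)
o[:375,:399]=A; o[380:560,:380]=B; o[:300,400:700]=C; o[300:600,400:680]=D
cv2.imwrite("pics/crop1.png",o)
E
```

```text
(no output)
```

View pics/crop1.png

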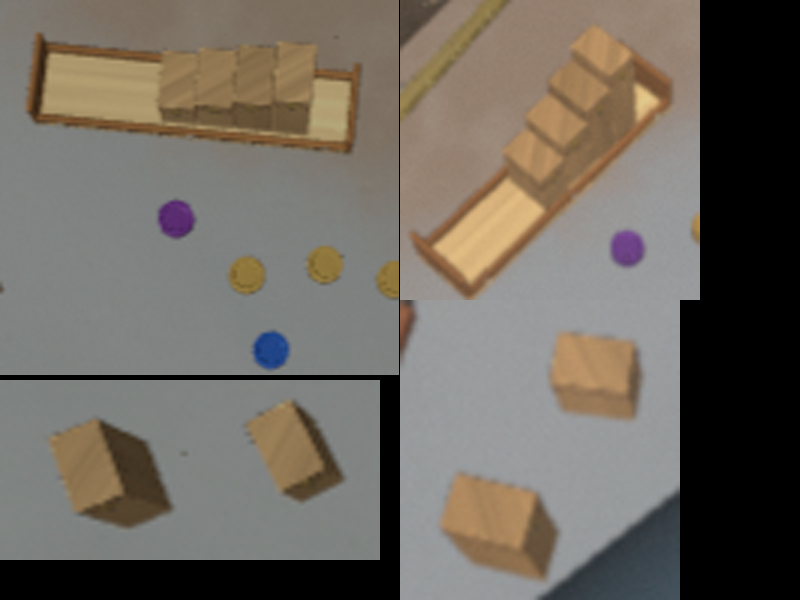

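The crop shows the rack row rising to the right (-y), with free floor mostly at the left. The left bench box is clearly taller than the right one. Next I'll work out heights and poses.

```bash
python3 - <<'E'
from h import *
c=cam("top")
def P(x,y,z): return ray(c,105+x/4-.4,222+(y-380)/4-.4,z)
tops={"A":[(51,437),(98,420),(124,496),(78,513)],"B":[(247,427),(293,401),(325,459),(282,488)]}
bots={"A":[None,(147,442),(171,510),(130,527)],"B":[None,None,(343,478),(302,501)]}
for k in "AB":
    for h in(.07,.09,.11):
        T=np.array([P(*p,h)for p in tops[k]])
        e=[T[i]-P(*b,0) for i,b in enumerate(bots[k]) if b]
        L=[np.linalg.norm(T[i]-T[(i+1)%4]) for i in range(4)]
        print(k,h,"ctr",T.mean(0).round(4),"err",np.round(np.array(e)[:,:2]*1e3,0).tolist(),"sides",np.round(np.array(L)*1e3,0))
    d=T[2]-T[1]; print("yaw long",np.degrees(np.arctan2(d[1],d[0])))
def Q(x,y,z): return ray(c,190+x/3-.3,150+y/3-.3,z)
for i,(q,h) in enumerate(zip([[(160,51),(197,52),(196,107),(159,108)],[(199,49),(234,49),(234,105),(198,105)],[(237,45),(275,45),(274,103),(237,104)],[(277,42),(316,43),(312,101),(276,101)]],(.066,.086,.106,.126))):
    print("rack",h,np.array([Q(*p,h)for p in q]).mean(0).round(4))
print("cheeks top", [Q(*p,.05).round(4) for p in [(40,36),(32,121),(358,66),(352,150)]])
print("rail low/up outer",[Q(*p,.02).round(4) for p in [(40,123),(345,148),(50,44),(350,69)]])
m=cv2.inRange(cv2.cvtColor(c["image"],cv2.COLOR_BGR2HSV),(15,120,100),(32,255,255))
n,_,st,ce=cv2.connectedComponentsWithStats(m)
for i in range(1,n):
    if 30<st[i,4]<200: print("disc",ce[i].round(1),st[i,4],ray(c,*ce[i],.016).round(4))
print("tray",ray(c,417,243,.016), [ray(c,*p,.016).round(3) for p in [(401,214),(442,220),(434,272),(392,263)]])
E
```

```text
A 0.07 ctr [0.4173 0.3887 0.07  ] err [[4.0, 10.0], [2.0, 9.0], [2.0, 11.0]] sides [28. 47. 28. 47.]
A 0.09 ctr [0.4152 0.3827 0.09  ] err [[1.0, 4.0], [-0.0, 4.0], [0.0, 5.0]] sides [28. 47. 27. 47.]
A 0.11 ctr [0.4131 0.3768 0.11  ] err [[-1.0, -2.0], [-2.0, -2.0], [-1.0, -1.0]] sides [27. 46. 27. 46.]
yaw long -157.5196316036241
B 0.07 ctr [0.4328 0.2747 0.07  ] err [[4.0, -1.0], [1.0, -2.0]] sides [30. 39. 29. 41.]
B 0.09 ctr [0.4304 0.2706 0.09  ] err [[1.0, -5.0], [-1.0, -6.0]] sides [30. 38. 29. 41.]
B 0.11 ctr [0.428  0.2666 0.11  ] err [[-1.0, -9.0], [-3.0, -10.0]] sides [29. 38. 28. 40.]
yaw long -148.70129887003884
rack 0.066 [0.5829 0.1112 0.066 ]
rack 0.086 [0.5807 0.0802 0.086 ]
rack 0.106 [0.5785 0.0492 0.106 ]
rack 0.126 [0.5761 0.0192 0.126 ]
cheeks top [array([0.6205, 0.2244, 0.05  ]), array([0.5504, 0.2276, 0.05  ]), array([ 0.6008, -0.0319,  0.05  ]), array([ 0.532 , -0.0278,  0.05  ])]
rail low/up outer [array([0.5553, 0.2258, 0.02  ]), array([ 0.5395, -0.0236,  0.02  ]), array([0.622 , 0.2207, 0.02  ]), array([ 0.6058, -0.0269,  0.02  ])]
disc [311.5 120.1] 71 [ 0.7437 -0.0386  0.016 ]
disc [225.1 167.3] 92 [0.6164 0.1745 0.016 ]
disc [229.4 191.1] 110 [0.5565 0.1616 0.016 ]
disc [297.7 237.8] 101 [ 0.4443 -0.008   0.016 ]
disc [271.9 241.3] 102 [0.4346 0.0544 0.016 ]
disc [321.1 242.7] 104 [ 0.4335 -0.0646  0.016 ]
disc [346.  243.7] 105 [ 0.4321 -0.1248  0.016 ]
tray [ 0.43730948 -0.29653603  0.016     ] [array([ 0.508, -0.259,  0.016]), array([ 0.495, -0.359,  0.016]), array([ 0.368, -0.335,  0.016]), array([ 0.388, -0.235,  0.016])]
```

The left bench box is box110, at (0.413,0.377) with its long axis at 22°. The right one is box70, at (0.433,0.275) at 31°. There is no box90. The rack yaw is about -4°.

Only about 30 mm is free at the -y end, so I'll slide box100 (pushing 80 and 60 along) toward +y, then slide box60 further. First I'll hover over the rack to refine the numbers.

>>> move_arm(
  targets=[
    [-50,-36,0,7],
    [-100,-72,0,14],
    [-150,-108,0,21],
    [-201,-144,0,28],
    [-251,-180,0,35],
    [-302,-216,0,42],
    [-352,-251,0,49],
    [-402,-287,0,56],
    [-452,-323,0,63],
    [-503,-359,0,69],
  ],
  gripper=1,
  force=40,
)

```text
clock: 1.45
position: [0.5797, 0.0482, 0.2314]
ee_rot: [[0.075, 0.997, 0.0], [0.997, -0.075, 0.0], [0.0, 0.0, -1.0]]
force: [0.8, 0.2, 0.2]
width: 0.085
grasp_force: 0.0
```

```bash
cat >> h.py <<'E'
def goto(x,y,z,yaw):
    "shift in tool axes (mm, deg) to bring TCP to x,y,z with tool y at world angle yaw (deg)"
    s=status.state();R=np.array(s["ee_rot"]);d=R.T@(np.array([x,y,z])-s["position"])*1e3
    a=np.degrees(np.arctan2(R[1,1],R[0,1]));t=-(yaw-a);t=(t+90)%180-90
    print("pos",np.round(s["position"],4),"yaw",round(a,1),"-> shift",d.round(1),"turn",round(t,1),"clock",round(s["clock"],1))
E
python3 - <<'E'
from h import *
goto(.5785,.0492,.230,-4)
c=cam("wrist");cv2.imwrite("pics/w1.png",c["image"])
np.savez("w1.npz",**{k:np.array(c[k])for k in("intrinsics","R","t")})
E
```

```text
pos [0.5797 0.0482 0.2314] yaw -4.3 -> shift [ 0.9 -1.2  1.4] turn -0.3 clock 1.4
```

View pics/w1.png

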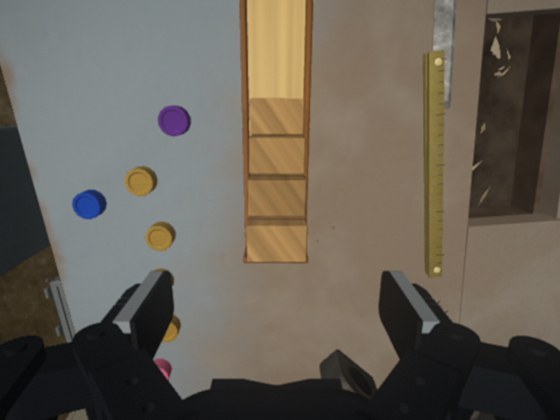

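The wrist view shows the four box tops at rows about 97–262 and columns about 247–307, with the rack aligned to the image columns. I'll cast those onto their top planes.

```bash
python3 - <<'E'
from h import *
c=dict(np.load("w1.npz"))
for n,q,z in(("60",[(251,97),(301,97),(302,134),(250,134)],.066),("80",[(250,137),(304,137),(305,173),(249,173)],.086),("100",[(249,178),(306,178),(306,214),(249,214)],.106),("120",[(247,221),(307,223),(307,262),(246,262)],.126)):
    a=np.array([ray(c,*p,z) for p in q]); print(n,a.mean(0).round(4),"y",a[:,1].round(3),"x",a[:,0].round(3))
print("rail", [ray(c,*p,.02).round(4) for p in [(245,10),(245,130),(312,10),(309,130)]])
goto(.578,.049,.106-.014+.0-.0-.019+.0,-4)
E
```

```text
60 [0.586  0.1121 0.066 ] y [0.129 0.126 0.095 0.099] x [0.566 0.608 0.607 0.563]
80 [0.5845 0.0817 0.086 ] y [0.098 0.095 0.065 0.069] x [0.564 0.607 0.606 0.56 ]
100 [0.5826 0.0526 0.106 ] y [0.069 0.065 0.036 0.04 ] x [0.562 0.606 0.604 0.559]
120 [0.5797 0.0221 0.126 ] y [0.041 0.036 0.004 0.008] x [0.559 0.603 0.602 0.555]
rail [array([0.5652, 0.2038, 0.02  ]), array([0.5546, 0.0995, 0.02  ]), array([0.6248, 0.1993, 0.02  ]), array([0.6171, 0.0948, 0.02  ])]
pos [0.583  0.0378 0.232 ] yaw -5.1 -> shift [ 11.7  -6.8 158.9] turn -1.1 clock 1.5
```

>>> move_arm(
  targets=[
    [2,1.5,0,0.4],
    [2,1.5,0,0.4],
    [2,1.5,10,0.4],
    [2,1.5,30,0.4],
    [2,1.5,50,0.4],
    [2,1.5,60,0.4],
    [2,1.5,70,0.4],
    [2,1.5,70,0.4],
    [2,1.5,70,0.4],
    [2,1.5,70,0.4],
  ],
)

```text
clock: 2.75
position: [0.5811, 0.0516, 0.1619]
ee_rot: [[0.079, 0.997, 0.001], [0.997, -0.079, 0.0], [0.0, 0.001, -1.0]]
force: [-0.4, -0.3, 0.2]
width: 0.0848
grasp_force: 0.0
```

```bash
python3 - <<'E'
from h import *
c=cam("wrist");cv2.imwrite("pics/w2.png",c["image"])
np.savez("w2.npz",**{k:np.array(c[k])for k in("intrinsics","R","t")})
print(status.state()["qvel"])
goto(.5805,.051,.070,-4.5)
E
```

```text
[ 1.94345862e-05  5.64622321e-04 -4.44026838e-04  1.86156600e-03
  8.40619727e-04 -1.67092319e-03  2.88122054e-04]
pos [0.581  0.0516 0.1618] yaw -4.5 -> shift [-0.7 -0.5 91.8] turn -0.0 clock 2.8
```

View pics/w2.png

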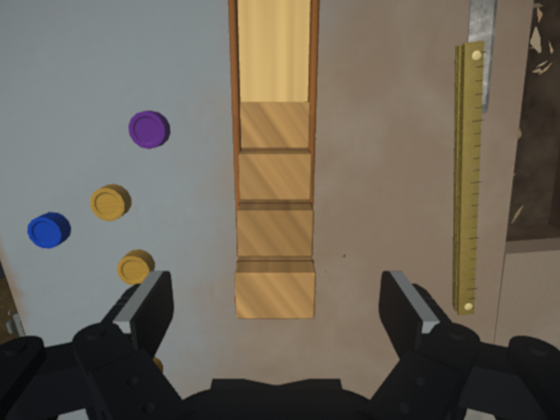

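The fingers are centred on the row (column 275–277) and the yaw is aligned. Next: descend on box100, grip, and slide +y.

>>> move_arm(
  targets=[
    [-0.5,-0.5,20,0],
    [-0.5,-0.5,45,0],
    [-0.5,-0.5,65,0],
    [-0.5,-0.5,80,0],
    [-0.5,-0.5,90,0],
    [-0.5,-0.5,92,0],
    [-0.5,-0.5,92,0],
    [-0.5,-0.5,92,0],
    [-0.5,-0.5,92,0],
    [-0.5,-0.5,92,0],
  ],
)

```text
clock: 4.05
position: [0.5802, 0.0512, 0.0695]
ee_rot: [[0.079, 0.997, 0.0], [0.997, -0.079, 0.0], [0.0, 0.0, -1.0]]
force: [0.1, -0.4, 0.9]
width: 0.0852
grasp_force: 0.0
```

>>> move_arm(
  targets=[
    [0,0,0,0],
    [0,0,0,0],
    [0,0,0,0],
    [0,0,0,0],
    [0,0,0,0],
    [0,0,0,0],
    [0,0,0,0],
    [0,0,0,0],
    [0,0,0,0],
    [0,0,0,0],
  ],
  gripper=0.4,
  force=30,
)

```text
clock: 5.3
position: [0.5802, 0.0512, 0.0694]
ee_rot: [[0.079, 0.997, 0.0], [0.997, -0.079, 0.0], [0.0, 0.0, -1.0]]
force: [-0.5, 0.0, 2.3]
width: 0.0456
grasp_force: 34.2
```

>>> move_arm(
  targets=[
    [4,0,0,0],
    [9,0,0,0],
    [15,0,0,0],
    [21,0,0,0],
    [27,0,0,0],
    [33,0,0,0],
    [38,0,0,0],
    [42,0,0,0],
    [42,0,0,0],
    [42,0,0,0],
  ],
)

```text
clock: 6.55
position: [0.5835, 0.0939, 0.0694]
ee_rot: [[0.079, 0.997, 0.0], [0.997, -0.079, 0.001], [0.001, 0.0, -1.0]]
force: [-0.1, 1.5, 2.9]
width: 0.0458
grasp_force: 34.4
```

>>> move_arm(
  targets=[
    [0,0,0,0],
    [0,0,0,0],
    [0,0,0,0],
    [0,0,0,0],
    [0,0,-10,0],
    [0,0,-30,0],
    [0,0,-60,0],
    [0,0,-90,0],
    [0,0,-90,0],
    [0,0,-90,0],
  ],
  gripper=1,
)

```text
clock: 7.8
position: [0.5833, 0.0931, 0.1597]
ee_rot: [[0.079, 0.997, 0.0], [0.997, -0.079, 0.0], [0.0, 0.0, -1.0]]
force: [0.7, -0.7, 0.4]
width: 0.0854
grasp_force: 0.0
```

```bash
python3 - <<'E'
from h import *
c=cam("wrist");cv2.imwrite("pics/w3.png",c["image"])
np.savez("w3.npz",**{k:np.array(c[k])for k in("intrinsics","R","t")})
goto(.589,.154,.16,-4.5)
E
```

```text
pos [0.5829 0.0931 0.1591] yaw -4.5 -> shift [61.2  1.2 -0.9] turn -0.0 clock 7.8
```

View pics/w3.png

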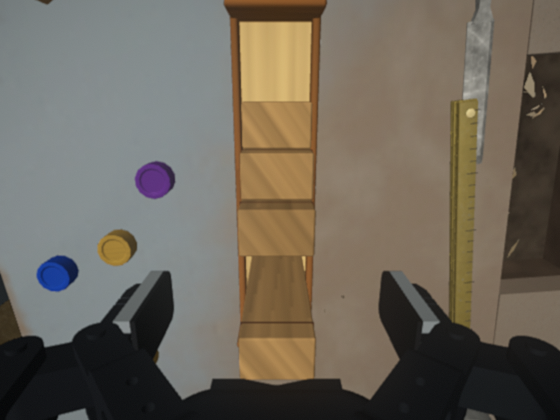

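The three boxes moved together, leaving a gap between box100 (edge at row 255) and box120 (row 323). The far end cheek is at about row 18.

```bash
python3 - <<'E'
from h import *
c=dict(np.load("w3.npz"))
f=lambda u,v,z:ray(c,u,v,z).round(4)
print("60 far/near",f(276,101,.066),f(276,149,.066));print("80",f(276,152,.086),f(276,201,.086));print("100",f(276,208,.106),f(276,255,.106));print("120",f(276,323,.126),f(276,380,.126))
print("end floor",f(276,21,.006), "cheek top inner",f(276,18,.05))
goto(.587,.154,.066-.015-.022,-4.5)
E
```

```text
60 far/near [0.5906 0.1683 0.066 ] [0.5882 0.138  0.066 ]
80 [0.5883 0.1387 0.086 ] [0.5858 0.1079 0.086 ]
100 [0.5859 0.1092 0.106 ] [0.5836 0.0798 0.106 ]
120 [0.5809 0.0464 0.126 ] [0.5777 0.0065 0.126 ]
end floor [0.5953 0.2261 0.006 ] cheek top inner [0.5947 0.219  0.05  ]
pos [0.5829 0.0931 0.1591] yaw -4.5 -> shift [ 61.   -0.7 130.1] turn -0.0 clock 7.8
```

>>> move_arm(
  targets=[
    [20,0.5,0,0],
    [40,1,0,0],
    [60,1,0,0],
    [60,1,20,0],
    [60,1,50,0],
    [60,1,80,0],
    [60,1,105,0],
    [60,1,122,0],
    [60,1,128,0],
    [60,1,128,0],
  ],
)

```text
clock: 9.1
position: [0.5892, 0.1526, 0.0312]
ee_rot: [[0.079, 0.997, -0.0], [0.997, -0.079, -0.0], [-0.0, -0.0, -1.0]]
force: [0.8, 0.1, 0.1]
width: 0.0857
grasp_force: 0.0
```

>>> move_arm(
  targets=[
    [0,0,0,0],
    [0,0,0,0],
    [0,0,0,0],
    [0,0,0,0],
    [0,0,0,0],
    [0,0,0,0],
    [0,0,0,0],
    [0,0,0,0],
    [0,0,0,0],
    [0,0,0,0],
  ],
  gripper=0.4,
)

```text
clock: 10.35
position: [0.5897, 0.153, 0.0321]
ee_rot: [[0.079, 0.997, 0.001], [0.997, -0.079, 0.001], [0.001, 0.001, -1.0]]
force: [-1.0, 1.3, 5.3]
width: 0.0458
grasp_force: 31.7
```

>>> move_arm(
  targets=[
    [4,0,0,0],
    [9,0,0,0],
    [14,0,0,0],
    [20,0,0,0],
    [26,0,0,0],
    [32,0,0,0],
    [37,0,0,0],
    [39,0,0,0],
    [39,0,0,0],
    [39,0,0,0],
  ],
)

```text
clock: 11.6
position: [0.5931, 0.1916, 0.032]
ee_rot: [[0.079, 0.997, 0.002], [0.997, -0.079, 0.0], [0.0, 0.002, -1.0]]
force: [0.1, -0.6, 7.1]
width: 0.046
grasp_force: 21.4
```

>>> move_arm(
  targets=[
    [0,0,0,0],
    [0,0,0,0],
    [0,0,0,0],
    [0,0,-5,0],
    [0,0,-20,0],
    [0,0,-40,0],
    [0,0,-80,0],
    [0,0,-130,0],
    [0,0,-180,0],
    [0,0,-200,0],
  ],
  gripper=1,
)

```text
clock: 12.85
position: [0.594, 0.1918, 0.2366]
ee_rot: [[0.08, 0.997, 0.006], [0.997, -0.08, 0.003], [0.003, 0.006, -1.0]]
force: [0.8, 0.8, -0.2]
width: 0.0855
grasp_force: 0.0
```

```bash
python3 - <<'E'
from h import *
goto(.4328,.2747,.23,31)
im=cv2.imread("pics/w3.png");print(im[300:345:3,276].sum(1))
E
```

```text
pos [0.594  0.1918 0.2366] yaw -4.6 -> shift [  69.8 -167.4    5.8] turn -35.6 clock 12.8
[273 273 275 278 278 274 274 231 273 281 281 274 279 389 390]
```

>>> move_arm(
  targets=[
    [14,-33,0,-7],
    [28,-67,0,-14],
    [42,-100,0,-21],
    [56,-134,0,-28],
    [66,-160,0,-34],
    [70,-167,0,-35.6],
    [70,-167,20,-35.6],
    [70,-167,40,-35.6],
    [70,-167,50,-35.6],
    [70,-167,50,-35.6],
  ],
)

```text
clock: 14.1
position: [0.4317, 0.2741, 0.1813]
ee_rot: [[-0.515, 0.857, -0.0], [0.857, 0.515, -0.001], [-0.001, -0.0, -1.0]]
force: [0.7, 0.2, 0.1]
width: 0.0856
grasp_force: 0.0
```

```bash
python3 - <<'E'
from h import *
c=cam("wrist")
np.savez("w4.npz",**{k:np.array(c[k])for k in("intrinsics","R","t")})
d=cam("top")
f=d["image"][150:210,190:320]
o=np.zeros((600,800,3),np.uint8);o[:420,:560]=c["image"];o[420:600,:390]=cv2.resize(f,None,fx=3,fy=3,interpolation=2)
cv2.imwrite("pics/w4.png",o)
goto(.4328,.2747,.07-.015-.022,31)
E
```

```text
pos [0.4321 0.2747 0.182 ] yaw 31.0 -> shift [ -0.4   0.4 149. ] turn 0.0 clock 14.2
```

View pics/w4.png

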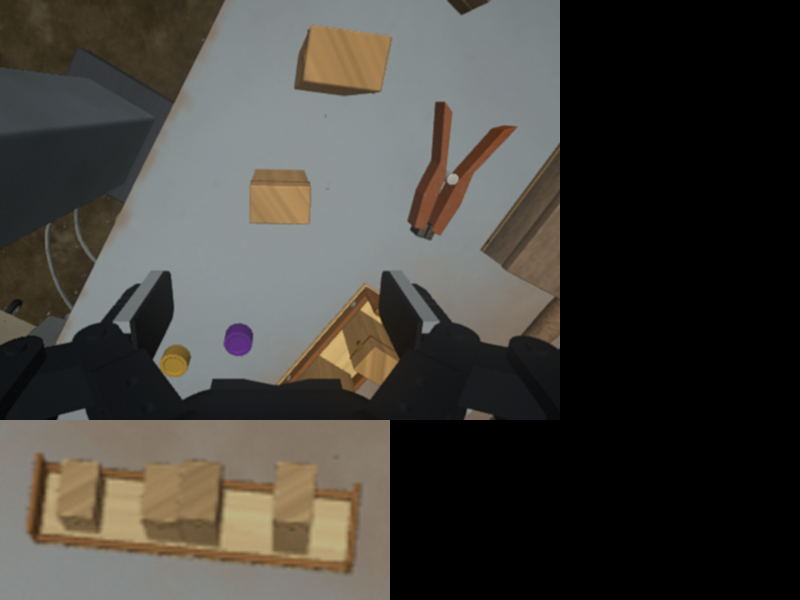

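Box70's top is at (249–311, 183–223) and is aligned with the gripper. The rack gaps are open on both sides. Box110's top has corners (312,26), (391,37), (382,93) and (302,87).

```bash
python3 - <<'E'
from h import *
c=dict(np.load("w4.npz"))
a=np.array([ray(c,*p,.07) for p in [(250,184),(310,183),(311,223),(249,223)]]);print(a.mean(0),[np.linalg.norm(a[i]-a[i-1]).round(4) for i in range(4)],np.degrees(np.arctan2(*(a[1]-a[0])[1::-1])),np.degrees(np.arctan2(*(a[2]-a[3])[1::-1])))
b=np.array([ray(c,*p,.11) for p in [(312,26),(391,37),(382,93),(302,87)]]);print(b.mean(0),[np.linalg.norm(b[i]-b[i-1]).round(4) for i in range(4)],np.degrees(np.arctan2(*(b[1]-b[0])[1::-1])),np.degrees(np.arctan2(*(b[2]-b[3])[1::-1])))
m=a.mean(0);goto(m[0],m[1],.033,31)
E
```

```text
[0.43446324 0.27780306 0.07      ] [np.float64(0.0302), np.float64(0.0439), np.float64(0.031), np.float64(0.047)] 31.947972697309122 30.9691370844932
[0.4174525  0.37713124 0.11      ] [np.float64(0.0317), np.float64(0.0439), np.float64(0.0293), np.float64(0.046)] 23.84924761617412 26.931670728702418
pos [0.4321 0.2747 0.182 ] yaw 31.0 -> shift [  1.4   3.5 149. ] turn 0.0 clock 14.2
```

>>> move_arm(
  targets=[
    [1,2,20,0],
    [1,2,50,0],
    [1,2,80,0],
    [1,2,110,0],
    [1,2,132,0],
    [1,2,145,0],
    [1,2,149,0],
    [1,2,149,0],
    [1,2,149,0],
    [1,2,149,0],
  ],
)

```text
clock: 15.45
position: [0.4329, 0.2768, 0.0329]
ee_rot: [[-0.516, 0.857, 0.001], [0.857, 0.516, 0.001], [0.0, 0.001, -1.0]]
force: [0.1, 0.5, -0.2]
width: 0.0852
grasp_force: 0.0
```

>>> move_arm(
  targets=[
    [0,0,0,0],
    [0,0,0,0],
    [0,0,0,0],
    [0,0,0,0],
    [0,0,0,0],
    [0,0,0,0],
    [0,0,0,0],
    [0,0,-2,0],
    [0,0,-6,0],
    [0,0,-12,0],
  ],
  gripper=0.3,
  force=60,
)

```text
clock: 16.7
position: [0.4322, 0.2763, 0.0444]
ee_rot: [[-0.516, 0.857, -0.001], [0.857, 0.516, -0.0], [-0.0, -0.001, -1.0]]
force: [0.1, -0.3, -1.2]
width: 0.0454
grasp_force: 61.3
```

>>> move_arm(
  targets=[
    [0,0,-15,0],
    [0,0,-35,0],
    [0,0,-60,0],
    [0,0,-90,0],
    [0,0,-115,0],
    [0,0,-130,0],
    [0,0,-136,0],
    [0,0,-136,0],
    [0,0,-136,0],
    [0,0,-136,0],
  ],
)

```text
clock: 17.95
position: [0.4321, 0.2762, 0.1796]
ee_rot: [[-0.516, 0.857, -0.001], [0.857, 0.516, -0.001], [-0.0, -0.001, -1.0]]
force: [1.3, 1.2, -1.2]
width: 0.045
grasp_force: 61.4
```

```bash
python3 - <<'E'
from h import *
d=cam("top");np.savez("t2.npz",**{k:np.array(d[k])for k in d})
# rack box tops in the top picture (3x crop pixels of w4.png lower part)
def Q(x,y,z): return ray(d,190+x/3-.3,150+(y-420)/3-.3,z)
for n,x0,x1,z in(("60",60,101,.066),("80",145,181,.086),("100",182,220,.106),("120",275,315,.126)): print(n,Q(x0,480,z).round(4),Q(x1,480,z).round(4))
goto(.589,.1665,.18,-4.5)
E
```

```text
60 [0.5969 0.2051 0.066 ] [0.5975 0.1727 0.066 ]
80 [0.5931 0.136  0.086 ] [0.5937 0.108  0.086 ]
100 [0.5885 0.1059 0.106 ] [0.5891 0.0768 0.106 ]
120 [0.5848 0.0346 0.126 ] [0.5854 0.0045 0.126 ]
pos [0.4322 0.2763 0.1797] yaw 31.1 -> shift [-174.9   77.7   -0.3] turn 35.6 clock 18.0
```

>>> move_arm(
  targets=[
    [-15,6,0,3],
    [-40,16,0,8],
    [-70,28,0,14],
    [-100,40,0,20],
    [-130,52,0,26],
    [-155,61,0,31],
    [-175,69,0,34],
    [-184,73,0,35.6],
    [-184,73,0,35.6],
    [-184,73,0,35.6],
  ],
)

```text
clock: 19.25
position: [0.5892, 0.1577, 0.1801]
ee_rot: [[0.077, 0.997, -0.001], [0.997, -0.077, 0.001], [0.001, -0.001, -1.0]]
force: [-0.1, -0.4, -1.2]
width: 0.045
grasp_force: 61.5
```

>>> move_arm(
  targets=[
    [0,0,10,0],
    [0,0,25,0],
    [0,0,35,0],
    [0,0,40,0],
    [0,0,40,0],
    [0,0,40,0],
    [0,0,40,0],
    [0,0,40,0],
    [0,0,40,0],
    [0,0,40,0],
  ],
)

```text
clock: 20.5
position: [0.59, 0.1566, 0.1404]
ee_rot: [[0.079, 0.997, 0.0], [0.997, -0.079, 0.0], [0.0, 0.0, -1.0]]
force: [0.1, 0.2, -0.7]
width: 0.0453
grasp_force: 61.5
```

```bash
python3 - <<'E'
from h import *
c=cam("wrist");d=cam("top");s=cam("side")
np.savez("w5.npz",**{k:np.array(c[k])for k in("intrinsics","R","t")})
o=np.zeros((600,800,3),np.uint8);o[:420,:560]=c["image"];o[420:600,:390]=cv2.resize(d["image"][150:210,190:320],None,fx=3,fy=3,interpolation=2)
o[300:600,500:800]=cv2.resize(s["image"][155:255,190:290],None,fx=3,fy=3,interpolation=2)
cv2.imwrite("pics/w5.png",o)
goto(.5899,.156,.042,-4.5)
E
```

```text
pos [0.59   0.1566 0.1403] yaw -4.5 -> shift [-0.6 -0.  98.3] turn -0.0 clock 20.6
```

View pics/w5.png

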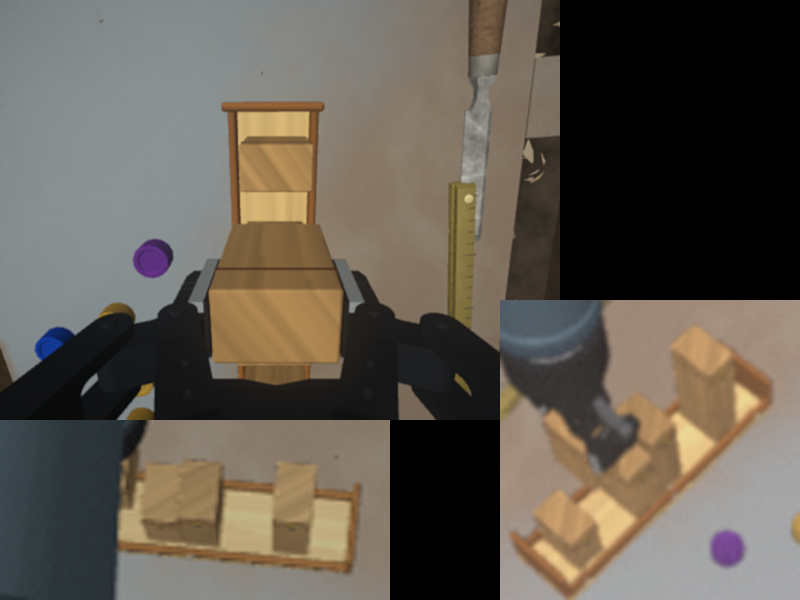

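The held box70 hangs level. Its +y bottom edge is at row 223 and box60's near top edge is at row 191. I'll compare the two before lowering.

```bash
python3 - <<'E'
from h import *
c=dict(np.load("w5.npz"))
for n,v,z in(("held bottom +y edge",223,.1075),("held top? ",268,.1775),("held top?",288,.1775),("held top near",361,.1775),("60 near",191,.066),("60 far",142,.066)): print(n,ray(c,276,v,z).round(4))
E
```

```text
held bottom +y edge [0.5924 0.1706 0.1075]
held top?  [0.593  0.1791 0.1775]
held top? [0.5924 0.1718 0.1775]
held top near [0.5902 0.1429 0.1775]
60 near [0.593  0.1777 0.066 ]
60 far [0.5954 0.208  0.066 ]
```

Held box spans y 0.1425–0.171 and the gap spans 0.1387–0.1777, so a 1 mm shift centres it. Lowering.

>>> move_arm(
  targets=[
    [1,0,15,0],
    [1,0,35,0],
    [1,0,50,0],
    [1,0,62,0],
    [1,0,74,0],
    [1,0,84,0],
    [1,0,92,0],
    [1,0,97,0],
    [1,0,99,0],
    [1,0,100,0],
  ],
)

```text
clock: 21.9
position: [0.5903, 0.1576, 0.0404]
ee_rot: [[0.079, 0.997, 0.0], [0.997, -0.079, 0.0], [0.0, 0.0, -1.0]]
force: [-0.6, 0.1, -1.3]
width: 0.0453
grasp_force: 61.5
```

>>> move_arm(
  targets=[
    [0,0,0.5,0],
    [0,0,1,0],
    [0,0,1,0],
    [0,0,1,0],
    [0,0,1,0],
    [0,0,1,0],
    [0,0,1,0],
    [0,0,1,0],
    [0,0,1,0],
    [0,0,1,0],
  ],
)

```text
clock: 23.15
position: [0.5901, 0.1576, 0.0393]
ee_rot: [[0.079, 0.997, 0.0], [0.997, -0.079, -0.0], [-0.0, 0.0, -1.0]]
force: [1.0, -0.4, -1.7]
width: 0.0452
grasp_force: 61.5
```

>>> move_arm(
  targets=[
    [0,0,0.5,0],
    [0,0,1,0],
    [0,0,1.3,0],
    [0,0,1.3,0],
    [0,0,1.3,0],
    [0,0,1.3,0],
    [0,0,1.3,0],
    [0,0,1.3,0],
    [0,0,1.3,0],
    [0,0,1.3,0],
  ],
)

```text
clock: 24.4
position: [0.5902, 0.1576, 0.0386]
ee_rot: [[0.079, 0.997, 0.0], [0.997, -0.079, 0.0], [0.0, 0.0, -1.0]]
force: [-1.9, 0.9, 5.9]
width: 0.0451
grasp_force: 62.3
```

>>> move_arm(
  targets=[
    [0,0,0,0],
    [0,0,0,0],
    [0,0,0,0],
    [0,0,0,0],
    [0,0,-10,0],
    [0,0,-40,0],
    [0,0,-80,0],
    [0,0,-130,0],
    [0,0,-180,0],
    [0,0,-200,0],
  ],
  gripper=1,
)

```text
clock: 25.65
position: [0.5916, 0.1576, 0.2422]
ee_rot: [[0.08, 0.997, 0.005], [0.997, -0.08, 0.002], [0.002, 0.005, -1.0]]
force: [-0.3, 0.2, 0.0]
width: 0.0855
grasp_force: 0.0
```

```bash
python3 - <<'E'
from h import *
goto(.416,.377,.24,24)
E
```

```text
pos [0.5916 0.1576 0.2422] yaw -4.6 -> shift [ 204.7 -192.6    1.7] turn -28.6 clock 25.6
```

>>> move_arm(
  targets=[
    [34,-32,0,-5],
    [68,-64,0,-10],
    [102,-96,0,-15],
    [136,-128,0,-20],
    [170,-160,0,-24],
    [195,-183,0,-27],
    [205,-193,0,-28.6],
    [205,-193,0,-28.6],
    [205,-193,0,-28.6],
    [205,-193,0,-28.6],
  ],
)

```text
clock: 26.9
position: [0.415, 0.3759, 0.2381]
ee_rot: [[-0.405, 0.914, 0.0], [0.914, 0.405, -0.0], [-0.001, 0.0, -1.0]]
force: [-0.0, -0.4, -0.6]
width: 0.0858
grasp_force: 0.0
```

```bash
python3 - <<'E'
from h import *
c=cam("wrist");d=cam("top")
np.savez("w6.npz",**{k:np.array(c[k])for k in("intrinsics","R","t")})
o=np.zeros((600,800,3),np.uint8);o[:420,:560]=c["image"];o[420:600,:390]=cv2.resize(d["image"][150:210,190:320],None,fx=3,fy=3,interpolation=2)
cv2.imwrite("pics/w6.png",o)
goto(.416,.377,.11-.015-.022,24)
E
```

```text
pos [0.4146 0.3764 0.238 ] yaw 24.0 -> shift [1.00e-01 1.50e+00 1.65e+02] turn -0.0 clock 27.0
```

View pics/w6.png

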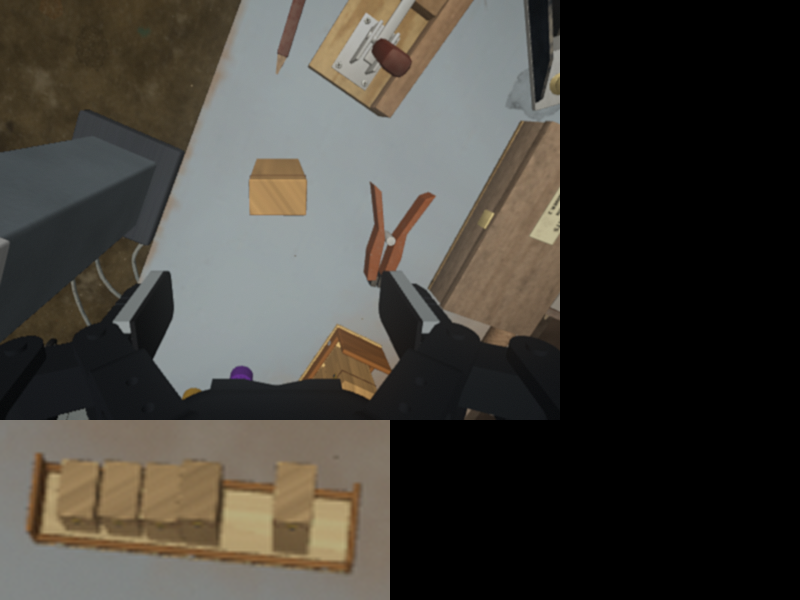

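Box70 stands properly between 60 and 80. Box110's top is at (249–307, 178–215), aligned with the gripper.

```bash
python3 - <<'E'
from h import *
c=dict(np.load("w6.npz"))
a=np.array([ray(c,*p,.11) for p in [(249,178),(306,178),(307,215),(249,215)]]);m=a.mean(0);print(m,[np.linalg.norm(a[i]-a[i-1]).round(4) for i in range(4)])
goto(m[0],m[1],.073,24)
E
```

```text
[0.41652274 0.37945594 0.11      ] [np.float64(0.0302), np.float64(0.0443), np.float64(0.0302), np.float64(0.0465)]
pos [0.4146 0.3764 0.238 ] yaw 24.0 -> shift [  2.1   3.  165. ] turn -0.0 clock 27.0
```

>>> move_arm(
  targets=[
    [1,2,25,0],
    [1,2,55,0],
    [1,2,90,0],
    [1,2,120,0],
    [1,2,145,0],
    [1,2,160,0],
    [1,2,165,0],
    [1,2,165,0],
    [1,2,165,0],
    [1,2,165,0],
  ],
)

```text
clock: 28.25
position: [0.4157, 0.3793, 0.0737]
ee_rot: [[-0.408, 0.913, 0.001], [0.913, 0.408, 0.001], [0.0, 0.001, -1.0]]
force: [-0.1, -0.1, 1.1]
width: 0.0855
grasp_force: 0.0
```

>>> move_arm(
  targets=[
    [0,0,0,0],
    [0,0,0,0],
    [0,0,0,0],
    [0,0,0,0],
    [0,0,0,0],
    [0,0,0,0],
    [0,0,0,0],
    [0,0,-2,0],
    [0,0,-6,0],
    [0,0,-12,0],
  ],
  gripper=0.3,
  force=60,
)

```text
clock: 29.5
position: [0.415, 0.3786, 0.085]
ee_rot: [[-0.408, 0.913, -0.001], [0.913, 0.408, -0.001], [-0.0, -0.001, -1.0]]
force: [0.2, -0.3, -1.3]
width: 0.0454
grasp_force: 61.6
```

>>> move_arm(
  targets=[
    [0,0,-15,0],
    [0,0,-35,0],
    [0,0,-65,0],
    [0,0,-95,0],
    [0,0,-125,0],
    [0,0,-140,0],
    [0,0,-145,0],
    [0,0,-145,0],
    [0,0,-145,0],
    [0,0,-145,0],
  ],
)

```text
clock: 30.75
position: [0.415, 0.3786, 0.2292]
ee_rot: [[-0.408, 0.913, -0.001], [0.913, 0.408, -0.001], [-0.001, -0.001, -1.0]]
force: [-0.2, 0.3, -1.4]
width: 0.0453
grasp_force: 61.5
```

```bash
python3 - <<'E'
from h import *
goto(.5815,.058,.225,-4.5)
E
```

```text
pos [0.415  0.3786 0.2292] yaw 24.1 -> shift [-360.6   21.4    4.4] turn 28.6 clock 30.8
```

>>> move_arm(
  targets=[
    [-15,1,0,2],
    [-45,3,0,4],
    [-85,5,0,7],
    [-130,8,0,11],
    [-175,10,0,15],
    [-220,13,0,19],
    [-265,16,0,22],
    [-305,18,0,25],
    [-340,20,0,27],
    [-361,21,0,28.6],
  ],
)

```text
clock: 32.0
position: [0.5821, 0.0533, 0.2302]
ee_rot: [[0.086, 0.996, 0.0], [0.996, -0.086, -0.001], [-0.001, 0.001, -1.0]]
force: [0.8, 0.2, -1.4]
width: 0.0453
grasp_force: 61.4
```

>>> move_arm(
  targets=[
    [0,0,0,0],
    [0,0,0,0],
    [0,0,3,0],
    [0,0,6,0],
    [0,0,10,0],
    [0,0,10,0],
    [0,0,10,0],
    [0,0,10,0],
    [0,0,10,0],
    [0,0,10,0],
  ],
)

```text
clock: 33.25
position: [0.5817, 0.0579, 0.2201]
ee_rot: [[0.079, 0.997, 0.0], [0.997, -0.079, 0.0], [0.0, 0.0, -1.0]]
force: [0.9, 0.1, -1.6]
width: 0.0455
grasp_force: 61.6
```

```bash
python3 - <<'E'
from h import *
c=cam("wrist");d=cam("top");s=cam("side")
np.savez("w7.npz",**{k:np.array(c[k])for k in("intrinsics","R","t")})
o=np.zeros((600,800,3),np.uint8);o[:420,:560]=c["image"]
o[300:600,500:800]=cv2.resize(s["image"][155:255,190:290],None,fx=3,fy=3,interpolation=2)
cv2.imwrite("pics/w7.png",o)
goto(.5808,.058,.079,-4.5)
E
```

```text
pos [0.5817 0.0578 0.22  ] yaw -4.5 -> shift [ 1.00e-01 -9.00e-01  1.41e+02] turn -0.0 clock 33.4
```

View pics/w7.png

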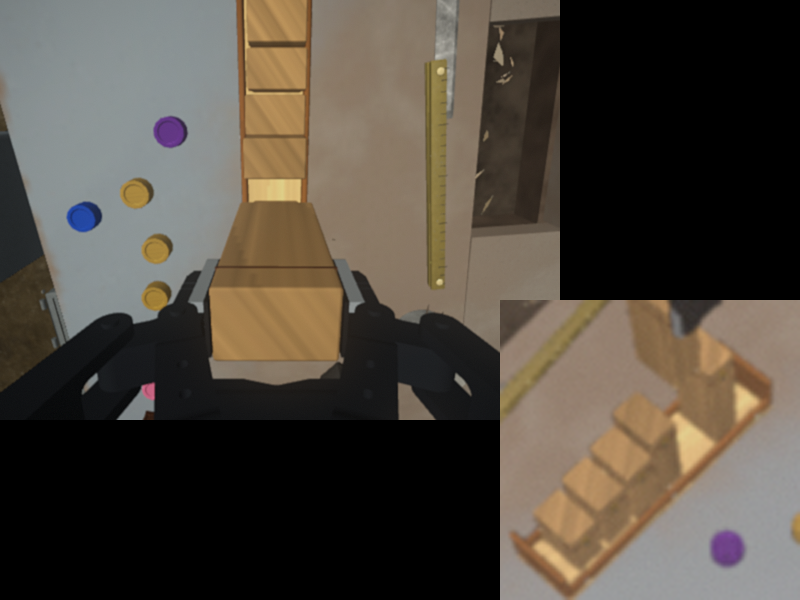

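```bash
python3 - <<'E'
from h import *
c=dict(np.load("w7.npz"))
for n,v,z in(("held bottom +y",203,.147),("held top +y",288,.257),("held top near",360,.257),("100 near",178,.106),("100 far",137,.106)): print(n,ray(c,276,v,z).round(4))
E
```

```text
held bottom +y [0.5841 0.0715 0.147 ]
held top +y [0.5841 0.073  0.257 ]
held top near [0.5819 0.0444 0.257 ]
100 near [0.5848 0.0791 0.106 ]
100 far [0.5871 0.1087 0.106 ]
```

The held box110 spans 0.0435–0.072 and the gap is about 0.037–0.079, so it is centred. Lowering.

>>> move_arm(
  targets=[
    [0,-0.8,15,0],
    [0,-0.8,35,0],
    [0,-0.8,55,0],
    [0,-0.8,75,0],
    [0,-0.8,95,0],
    [0,-0.8,112,0],
    [0,-0.8,125,0],
    [0,-0.8,134,0],
    [0,-0.8,138,0],
    [0,-0.8,139,0],
  ],
)

```text
clock: 34.65
position: [0.5811, 0.0579, 0.0811]
ee_rot: [[0.079, 0.997, 0.0], [0.997, -0.079, 0.0], [0.0, 0.0, -1.0]]
force: [-0.2, -0.4, -0.6]
width: 0.0454
grasp_force: 61.6
```

>>> move_arm(
  targets=[
    [0,0,0.5,0],
    [0,0,1,0],
    [0,0,1.5,0],
    [0,0,2,0],
    [0,0,2.5,0],
    [0,0,2.5,0],
    [0,0,2.5,0],
    [0,0,2.5,0],
    [0,0,2.5,0],
    [0,0,2.5,0],
  ],
)

```text
clock: 35.9
position: [0.581, 0.058, 0.0793]
ee_rot: [[0.079, 0.997, 0.0], [0.997, -0.079, 0.0], [0.0, 0.0, -1.0]]
force: [-1.9, 0.3, 6.8]
width: 0.0452
grasp_force: 62.6
```

>>> move_arm(
  targets=[
    [0,0,0,0],
    [0,0,0,0],
    [0,0,0,0],
    [0,0,0,0],
    [0,0,-10,0],
    [0,0,-40,0],
    [0,0,-80,0],
    [0,0,-120,0],
    [0,0,-140,0],
    [0,0,-140,0],
  ],
  gripper=1,
)

```text
clock: 37.15
position: [0.5821, 0.058, 0.2206]
ee_rot: [[0.079, 0.997, 0.004], [0.997, -0.079, 0.001], [0.001, 0.004, -1.0]]
force: [0.2, 0.4, 0.0]
width: 0.0852
grasp_force: 0.0
```

```bash
cat >> h.py <<'E'
def discs():
    c=cam("top");m=cv2.inRange(cv2.cvtColor(c["image"],cv2.COLOR_BGR2HSV),(15,120,100),(32,255,255))
    n,_,st,ce=cv2.connectedComponentsWithStats(m)
    for i in range(1,n):
        if 50<st[i,4]<200 and ce[i][1]>200: print("disc",ce[i].round(1),st[i,4],ray(c,*ce[i],.014).round(4))
    return c
E
python3 - <<'E'
from h import *
discs()
goto(.432,-.125,.18,-16)
E
```

```text
disc [297.7 237.8] 101 [ 0.4445 -0.0081  0.014 ]
disc [321.  242.7] 103 [ 0.4337 -0.0646  0.014 ]
disc [346.  243.7] 105 [ 0.4324 -0.1251  0.014 ]
pos [0.5811 0.058  0.2191] yaw -4.5 -> shift [-194.2 -134.2   38.8] turn 11.5 clock 37.2
```

>>> move_arm(
  targets=[
    [-30,-20,0,2],
    [-65,-45,0,4],
    [-100,-69,5,6],
    [-135,-93,15,8],
    [-165,-114,25,10],
    [-185,-128,35,11],
    [-194,-134,39,11.5],
    [-194,-134,39,11.5],
    [-194,-134,39,11.5],
    [-194,-134,39,11.5],
  ],
)

```text
clock: 38.45
position: [0.4327, -0.1242, 0.1797]
ee_rot: [[0.275, 0.962, 0.001], [0.962, -0.275, 0.0], [0.0, 0.001, -1.0]]
force: [-0.7, 0.2, -0.1]
width: 0.0857
grasp_force: 0.0
```

```bash
cat >> h.py <<'E'
def wdiscs():
    c=cam("wrist");m=cv2.inRange(cv2.cvtColor(c["image"],cv2.COLOR_BGR2HSV),(15,110,90),(32,255,255))
    n,_,st,ce=cv2.connectedComponentsWithStats(m)
    for i in range(1,n):
        if 200<st[i,4]: print("wdisc",ce[i].round(1),st[i,:5],ray(c,*ce[i],.012).round(4))
    return c
E
python3 - <<'E'
from h import *
c=wdiscs();cv2.imwrite("pics/w8.png",c["image"])
discs()
goto(.432,-.125,.006,-16)
E
```

```text
wdisc [407.8  10.4] [ 377    0   68   30 1002] [ 0.5728 -0.0144  0.012 ]
wdisc [253.3  49.6] [ 235   30   37   40 1136] [ 0.4483 -0.0082  0.012 ]
wdisc [260.5 123.4] [244 106  34  35 929] [ 0.4373 -0.0652  0.012 ]
wdisc [278.2 189.5] [263 173  32  34 849] [ 0.436 -0.125  0.012]
disc [297.7 237.8] 101 [ 0.4445 -0.0081  0.014 ]
disc [271.9 241.3] 102 [0.4348 0.0544 0.014 ]
disc [321.1 242.7] 104 [ 0.4338 -0.0647  0.014 ]
pos [ 0.4325 -0.1244  0.1796] yaw -16.0 -> shift [ -0.8  -0.3 173.6] turn 0.0 clock 38.5
```

View pics/w8.png

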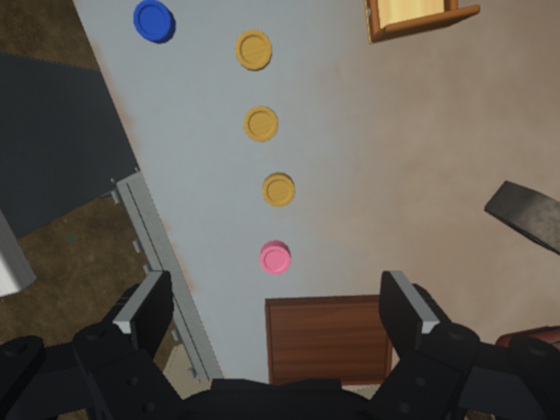

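The brass discs are at (253,50), (260,123) and (278,190). Pink (275,258) and blue (153,20) are look-alikes and stay put. The one at (278,190) is plain brass, centred between the fingers, and nearest the tray, so I'll take that one.

>>> move_arm(
  targets=[
    [0,1.5,30,0],
    [0,1.5,65,0],
    [0,1.5,100,0],
    [0,1.5,130,0],
    [0,1.5,155,0],
    [0,1.5,170,0],
    [0,1.5,177,0],
    [0,1.5,177,0],
    [0,1.5,177,0],
    [0,1.5,177,0],
  ],
)

```text
clock: 39.8
position: [0.4339, -0.1253, 0.0031]
ee_rot: [[0.276, 0.961, 0.001], [0.961, -0.276, -0.0], [0.0, 0.001, -1.0]]
force: [-0.4, -0.8, 0.5]
width: 0.0858
grasp_force: 0.0
```

>>> move_arm(
  targets=[
    [0,0,0,0],
    [0,0,0,0],
    [0,0,0,0],
    [0,0,0,0],
    [0,0,0,0],
    [0,0,0,0],
    [0,0,0,0],
    [0,0,0,0],
    [0,0,0,0],
    [0,0,0,0],
  ],
  gripper=0.2,
  force=50,
)

```text
clock: 41.05
position: [0.4335, -0.1253, 0.0028]
ee_rot: [[0.276, 0.961, 0.0], [0.961, -0.276, 0.0], [0.0, 0.0, -1.0]]
force: [-0.9, 0.8, 7.0]
width: 0.0271
grasp_force: 48.7
```

>>> move_arm(
  targets=[
    [0,0,-5,0],
    [0,0,-15,0],
    [0,0,-30,0],
    [0,0,-45,0],
    [0,0,-60,0],
    [0,0,-70,0],
    [0,0,-75,0],
    [0,0,-75,0],
    [0,0,-75,0],
    [0,0,-75,0],
  ],
)

```text
clock: 42.3
position: [0.4331, -0.1253, 0.0771]
ee_rot: [[0.276, 0.961, -0.001], [0.961, -0.276, 0.0], [-0.0, -0.001, -1.0]]
force: [0.1, -0.6, -0.6]
width: 0.0268
grasp_force: 49.2
```

```bash
python3 - <<'E'
from h import *
goto(.462,-.297,.08,-16)
goto(.415,-.297,.08,-16)
E
```

```text
pos [ 0.4331 -0.1253  0.0771] yaw -16.0 -> shift [-157.    75.3   -2.9] turn -0.0 clock 42.3
pos [ 0.4331 -0.1253  0.0771] yaw -16.0 -> shift [-170.    30.1   -2.9] turn -0.0 clock 42.3
```

>>> move_arm(
  targets=[
    [-10,3,0,-1],
    [-35,10,0,-2],
    [-65,19,0,-3],
    [-95,28,0,-4],
    [-125,37,0,-5],
    [-150,44,0,-6],
    [-170,50,0,-7],
    [-183,54,0,-7],
    [-183,54,0,-7],
    [-183,54,0,-7],
  ],
)

```text
clock: 43.55
position: [0.4347, -0.3151, 0.0773]
ee_rot: [[0.156, 0.988, -0.0], [0.988, -0.156, 0.001], [0.001, -0.001, -1.0]]
force: [-0.5, 0.4, 0.2]
width: 0.0273
grasp_force: 49.3
```

>>> move_arm(
  targets=[
    [0,0,10,0],
    [0,0,25,0],
    [0,0,40,0],
    [0,0,52,0],
    [0,0,60,0],
    [0,0,65,0],
    [0,0,67,0],
    [0,0,68,0],
    [0,0,68,0],
    [0,0,68,0],
  ],
)

```text
clock: 44.8
position: [0.4349, -0.3162, 0.0097]
ee_rot: [[0.157, 0.988, 0.0], [0.988, -0.157, -0.0], [-0.0, 0.0, -1.0]]
force: [-0.2, -0.4, -0.9]
width: 0.0268
grasp_force: 49.3
```

```bash
python3 - <<'E'
from h import *
goto(.434,-.316,.0085,-9)
c=cam("wrist");s=cam("side")
o=np.zeros((600,800,3),np.uint8);o[:420,:560]=c["image"]
o[300:600,500:800]=cv2.resize(s["image"][100:200,310:410],None,fx=3,fy=3,interpolation=2)
cv2.imwrite("pics/w9.png",o)
E
```

```text
pos [ 0.4349 -0.3162  0.0097] yaw -9.0 -> shift [ 0.  -0.9  1.2] turn -0.0 clock 44.8
```

View pics/w9.png

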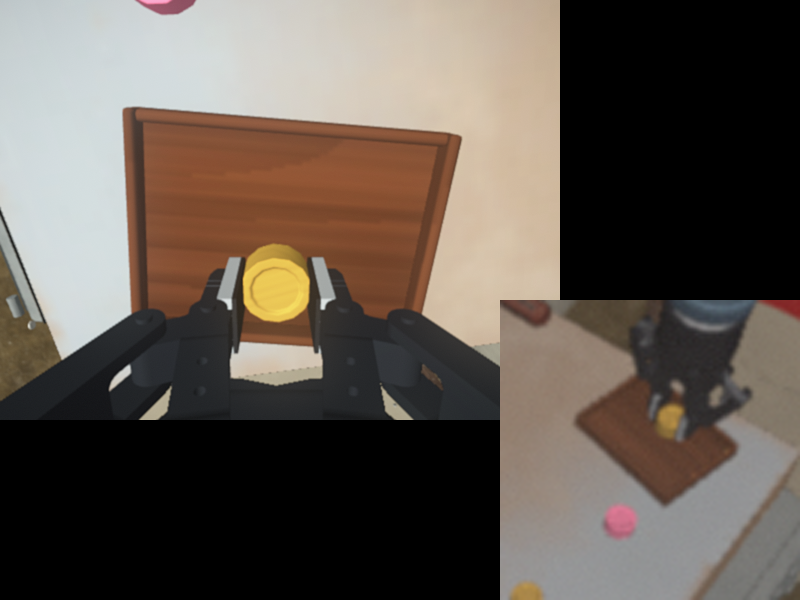

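The disc is held level over the tray floor, near the tray's -y wall. I'll nudge it 6 mm inward, lower it and release.

>>> move_arm(
  targets=[
    [3,0,0,0],
    [6,0,0,0],
    [6,0,1,0],
    [6,0,2,0],
    [6,0,2,0],
    [6,0,2,0],
    [6,0,2,0],
    [6,0,2,0],
    [6,0,2,0],
    [6,0,2,0],
  ],
)

```text
clock: 46.15
position: [0.4358, -0.31, 0.0079]
ee_rot: [[0.157, 0.988, 0.0], [0.988, -0.157, 0.001], [0.001, 0.0, -1.0]]
force: [-1.8, 1.4, 5.9]
width: 0.0269
grasp_force: 50.0
```

>>> move_arm(
  targets=[
    [0,0,0,0],
    [0,0,0,0],
    [0,0,0,0],
    [0,0,0,0],
    [0,0,-10,0],
    [0,0,-40,0],
    [0,0,-80,0],
    [0,0,-120,0],
    [0,0,-160,0],
    [0,0,-170,0],
  ],
  gripper=0.58,
)

```text
clock: 47.4
position: [0.4368, -0.3111, 0.1805]
ee_rot: [[0.157, 0.988, 0.004], [0.988, -0.157, -0.002], [-0.001, 0.005, -1.0]]
force: [-0.1, 0.2, -0.6]
width: 0.0496
grasp_force: 0.0
```

```bash
python3 - <<'E'
from h import *
discs();wdiscs()
goto(.435,-.0648,.18,-9)
E
```

```text
disc [297.8 237.8] 102 [ 0.4446 -0.0082  0.014 ]
disc [271.9 241.3] 102 [0.4348 0.0544 0.014 ]
disc [321.  242.6] 104 [ 0.4338 -0.0647  0.014 ]
disc [422.6 244.6] 136 [ 0.4338 -0.3105  0.014 ]
wdisc [273.6 188.5] [ 257  170   35   37 1008] [ 0.4367 -0.3103  0.012 ]
wdisc [129.5 416.3] [111 412  41   8 231] [ 0.2371 -0.5416  0.012 ]
pos [ 0.4362 -0.3104  0.1787] yaw -9.0 -> shift [242.4 -39.8  -1.5] turn -0.0 clock 47.5
```

First disc is in the tray at (0.435,-0.310). Next is the brass disc at (0.434,-0.065).

>>> move_arm(
  targets=[
    [30,-5,0,0],
    [70,-11,0,0],
    [115,-19,0,0],
    [160,-26,0,0],
    [200,-33,0,0],
    [230,-38,0,0],
    [242,-40,0,0],
    [242,-40,0,0],
    [242,-40,0,0],
    [242,-40,0,0],
  ],
  gripper=1,
)

```text
clock: 48.75
position: [0.4341, -0.0661, 0.1775]
ee_rot: [[0.159, 0.987, 0.0], [0.987, -0.159, -0.0], [-0.0, 0.0, -1.0]]
force: [-0.2, 0.1, -0.4]
width: 0.0851
grasp_force: 0.0
```

```bash
python3 - <<'E'
from h import *
wdiscs()
goto(.435,-.065,.0028,-9)
E
```

```text
wdisc [390.7  60.9] [389   0   4 127 348] [0.5438 0.0245 0.012 ]
wdisc [472.4  46.8] [  401     0   159   122 11705] [0.6089 0.0246 0.012 ]
wdisc [255.4  42.7] [ 238   23   36   41 1166] [0.4384 0.0551 0.012 ]
wdisc [280.  121.6] [264 104  34  36 932] [ 0.4483 -0.0083  0.012 ]
wdisc [277.7 187.8] [262 171  32  34 860] [ 0.4373 -0.0646  0.012 ]
pos [ 0.4341 -0.0659  0.1775] yaw -9.1 -> shift [  1.1   0.7 174.7] turn -0.1 clock 48.8
```

>>> move_arm(
  targets=[
    [1,1,30,0],
    [1,1,65,0],
    [1,1,100,0],
    [1,1,130,0],
    [1,1,155,0],
    [1,1,169,0],
    [1,1,175,0],
    [1,1,175,0],
    [1,1,175,0],
    [1,1,175,0],
  ],
)

```text
clock: 50.05
position: [0.4358, -0.064, 0.0031]
ee_rot: [[0.157, 0.988, 0.001], [0.988, -0.157, -0.0], [0.0, 0.001, -1.0]]
force: [0.4, -0.6, -0.3]
width: 0.0853
grasp_force: 0.0
```

>>> move_arm(
  targets=[
    [0,0,0,0],
    [0,0,0,0],
    [0,0,0,0],
    [0,0,0,0],
    [0,0,0,0],
    [0,0,0,0],
    [0,0,0,0],
    [0,0,0,0],
    [0,0,0,0],
    [0,0,0,0],
  ],
  gripper=0.2,
)

```text
clock: 51.3
position: [0.4354, -0.064, 0.0028]
ee_rot: [[0.157, 0.988, 0.0], [0.988, -0.157, 0.0], [0.0, 0.0, -1.0]]
force: [-0.8, 0.9, 8.1]
width: 0.0272
grasp_force: 48.7
```

>>> move_arm(
  targets=[
    [0,0,-5,0],
    [0,0,-15,0],
    [0,0,-30,0],
    [0,0,-45,0],
    [0,0,-60,0],
    [0,0,-70,0],
    [0,0,-75,0],
    [0,0,-75,0],
    [0,0,-75,0],
    [0,0,-75,0],
  ],
)

```text
clock: 52.55
position: [0.435, -0.0641, 0.0771]
ee_rot: [[0.157, 0.988, -0.001], [0.988, -0.157, -0.0], [-0.0, -0.001, -1.0]]
force: [-0.7, 0.2, -0.4]
width: 0.0271
grasp_force: 49.2
```

```bash
python3 - <<'E'
from h import *
goto(.441,-.272,.078,-9)
E
```

```text
pos [ 0.435  -0.0641  0.0771] yaw -9.0 -> shift [-204.4   38.6   -0.9] turn -0.0 clock 52.5
```

>>> move_arm(
  targets=[
    [-10,2,0,0],
    [-35,7,0,0],
    [-70,13,0,0],
    [-105,20,0,0],
    [-140,27,0,0],
    [-170,32,0,0],
    [-193,37,0,0],
    [-205,39,0,0],
    [-205,39,0,0],
    [-205,39,0,0],
  ],
)

```text
clock: 53.8
position: [0.4416, -0.2715, 0.0773]
ee_rot: [[0.156, 0.988, -0.001], [0.988, -0.156, 0.001], [0.001, -0.001, -1.0]]
force: [-0.2, 0.5, -0.9]
width: 0.027
grasp_force: 49.2
```

>>> move_arm(
  targets=[
    [0,0,10,0],
    [0,0,25,0],
    [0,0,40,0],
    [0,0,52,0],
    [0,0,60,0],
    [0,0,65,0],
    [0,0,67,0],
    [0,0,69,0],
    [0,0,70,0],
    [0,0,70,0],
  ],
)

```text
clock: 55.05
position: [0.4418, -0.2727, 0.0079]
ee_rot: [[0.157, 0.988, 0.0], [0.988, -0.157, -0.0], [-0.0, 0.001, -1.0]]
force: [-0.4, 0.6, 3.1]
width: 0.0272
grasp_force: 49.7
```

>>> move_arm(
  targets=[
    [0,0,0,0],
    [0,0,0,0],
    [0,0,0,0],
    [0,0,0,0],
    [0,0,-10,0],
    [0,0,-40,0],
    [0,0,-80,0],
    [0,0,-120,0],
    [0,0,-160,0],
    [0,0,-170,0],
  ],
  gripper=0.58,
)

```text
clock: 56.3
position: [0.4429, -0.2734, 0.1804]
ee_rot: [[0.157, 0.988, 0.005], [0.988, -0.157, -0.002], [-0.001, 0.005, -1.0]]
force: [0.9, -0.0, -0.7]
width: 0.0493
grasp_force: 0.0
```

```bash
python3 - <<'E'
from h import *
d=discs();s=cam("side")["image"]
r=lambda im,a,b,c,e:cv2.resize(im[b:e,a:c],None,fx=3,fy=3,interpolation=2)
o=np.zeros((600,800,3),np.uint8)
o[:375,:780]=r(d["image"],190,150,450,275)
o[375:600,:800]=cv2.resize(s[130:255,190:420],(800,435))[:225]
o[375:600,500:800]=r(s,310,100,410,175)
o[375:600,:450]=r(s,190,160,340,235)
cv2.imwrite("pics/w10.png",o)
E
```

```text
disc [297.7 237.8] 101 [ 0.4445 -0.0081  0.014 ]
disc [271.9 241.3] 102 [0.4348 0.0544 0.014 ]
disc [407.6 241.9] 140 [ 0.4398 -0.2744  0.014 ]
disc [419.8 244.4] 64 [ 0.4342 -0.3038  0.014 ]
```

View pics/w10.png

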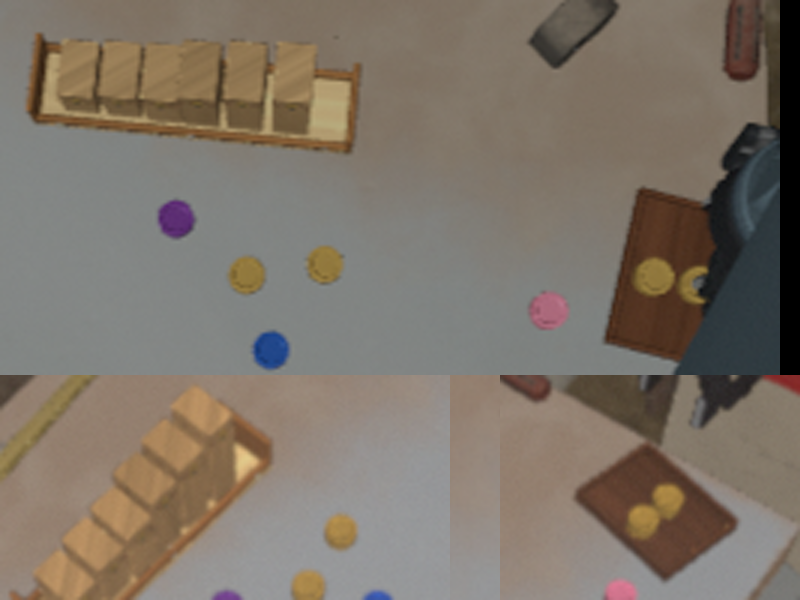

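All six boxes stand upright in order. Two brass discs are in the tray and two remain on the bench, so I'm handing in.

```bash
python3 -c "
from bench import hand_in
print(hand_in())"
```

```text
the job is handed in; nothing more can be done
None
```

I handed the job in at about 56 s: box70 and box110 (the only two on the bench) stand upright at their places in the row, two brass discs are in the tray, and the other two stay on the bench.

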